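# Put the washed filling knives away in their drawer

## Robot

A 7-joint arm with a two-finger parallel gripper is mounted at the origin on the work surface. World frame = base frame: x ahead of the robot, y to its left, z up, the work surface at z = 0. Lengths are in m, angles in rad, forces in N, time in s.
With the tool pointing down it reaches from about 0.425 to 0.925 m from the base axis. Payload 6.8 kg.
Tool frame: the origin (TCP) lies midway between the tips of the shut fingers; the grasp point (between the pads) lies 19 mm behind it (bot.hold_point_z is the distance from the TCP to the grasp point, in m); z points along the fingers, y is the line along which they close (so a half turn about z gives the same grasp; the last joint's range is limited). The gripper opens to 85 mm and grips with 20 to 120 N. Pads are 22 mm wide; open, the fingers measure 114 mm over their backs; the gripper's body (76 mm by 85 mm) begins 54 mm behind the grasp point. The pads swing forward as they close: fully open they stand 13 mm farther back than shut.
Start: joints at [-1.222, 0.477, 0.022, 1.555, -0.011, 1.109, -0.083], TCP at [0.298, 0.606, 0.231] pointing down, gripper open.
Joint ranges: [-2.96, 2.96], [-0.34, 2.1], [-1.41, 1.46], [0.24, 2.44], [-1.37, 4.51], [0.17, 1.92], [-2.96, 2.96]. Speed limits (rad/s): [2.39, 2.39, 3.14, 3.14, 3.14, 3.14, 3.14].

## Interface

Orientations are given as a unit quaternion [w, x, y, z].
In Python, from station import bot gives the robot as it stands. The module is installed in compiled form; this text tells all that it offers.
- The arm moves only by the tool step_arm, never from a script. Its argument "increments" is a list that holds one entry, the list of rows, each a list of 7 numbers: the opening, from -1 (shut) to 1 (fully open), then the shift along the tool's x, y, z in mm, then the turn, a rotation vector about the tool's x, y, z in degrees. In form: [[[grip, x, y, z, ax, ay, az], ...]]. A call has 1 to 10 rows; each row is the pose to reach, as a shift and turn from the pose commanded when the call began, along the tool's axes at that moment; what a row does not reach only later rows make up. A row lasts 1/12 s, in which the tool goes at most 41.7 mm and 7.16 degrees, less where a joint would pass 70% of its speed; a pose out of reach is approached as far as the arm can. A call with a gripper value outside its range is refused whole. The fingers move at their own pace and stop on an object; "force" is the grip in N (left out, the last holds). Time passes only in rows, so rows that repeat a pose let the fingers close. It gives the time, the measured TCP pose, the force, the opening and the grip force at its end, in the units of the state.
- bot.get_obs(): the state, without advancing time (a new reading comes with each control period).
- bot.read_camera(name): name is "scene" or "top" or "wrist"; returns a dict with "image" (480x640x3 uint8, red, green, blue), "camera_matrix" (3x3 intrinsics, pixels), "R" (3x3) and "t" (3): a world point X has camera coordinates R X + t. Camera axes: x right, y down, z forward; pixel columns grow to the right and rows downward; lengths in m; the calibration is good to about 2 mm. A picture is of the moment at which its call begins. There is no depth.
- bot.hand_in(): hands the job in; it is judged then, once.
The state is a dict: "t": time; "q": joint angles; "joint_vel": joint speeds; "joint_torque": joint torques, N m; "eef_pos": TCP position; "tool_rot": TCP orientation; "contact_force": force on the tool from outside, world axes, zero at the start; "torque": the same for the moment, N m; "gripper_width": opening from 0.0 (shut) to 1.0 (fully open); "grasp_force": force on a finger pad.
Only numpy, scipy, OpenCV 4.12 (cv2) and the standard library are available. Lean on these libraries where they do the work, as an engineer would, in place of code of your own. Each camera call takes 0.05 s, during which the arm holds its last target. There are 200 camera calls.

## Task

The filling knives have been washed: put every one of them, those in the lidded steel wash pan and any still lying on the bench in front of it, away in the top drawer of the small chest. Pull the top drawer right out to its stop and lift the lid off the pan by its knob and set it down flat on the bench beside the pan; lay the knives flat and lengthwise in the drawer with their handles to the front; then push the drawer fully shut and put the lid back properly on the pan. Leave the bottom drawer shut and do not disturb the other things on the bench.

Things in the scene. Friction and masses are not known exactly. Their poses are not given: they have to be found in the camera images.
- cabinet_drawer0 (a joint): travel in m of the top drawer of the wooden bench-top chest (300 deep, 280 wide, 170 high, fixed, two drawers one above the other, its front roughly towards the robot): 0 fully shut, 0.2136 fully out at its stop; starts shut or a little ajar; it slides along -x of its points below, moves easily (a few newtons) and stays where it is left
- cabinet_drawer1 (a joint): travel of the bottom drawer in m: 0 fully shut; must stay shut
- cabinet_drawer0_handle (a point): centre of the head of the top drawer's round steel knob (the head is 28 in diameter, 16 long, its axis along x, its centre 35 out from the drawer front, free all round); moves with the drawer; x points horizontally into the chest, y to its left seen from the robot, z up. It lies 38 below the chest's top
- drawer_in (a point): middle of the front edge of the top drawer's inner floor, just behind the drawer front; moves with the drawer; axes as the knob's. The inside reaches from here 255 back (x) and 119 to either side (y); side walls 53 and front 62 above this floor, chest's top 75 above it. Fully out, the part up to x = 207 is open to above
- pan: an open rectangular steel wash pan, outside 200 (x) by 188 (y), 60 high, walls and floor 4 thick; fixed. Origin: centre of its underside on the bench. At the start the lid is on it
- lid: the pan's loose metal lid, 212 (x) by 200 (y), 0.35 kg; origin: centre of the underside of its 3-thick sheet, z up. A wire rim 8 deep below the sheet fits inside the pan with 5 play. Seated, its origin is 60 above the bench over the pan's origin, x along the pan's x (either way round); laid on the bench its origin is 8 above the bench
- lid_knob (a point): centre of the black grip block on the lid, 42 (lid x) by 24 (lid y) by 24 high, its centre 30 above the lid's origin; grip it across the 24
- knife1: filling knife, 70 g, may be absent: wooden handle 90 long, 22 wide, 20 thick, and a thin steel blade 36 wide sticking out 60 beyond it at half its height. Origin: centre of the handle's underside; x runs along the knife to the blade (handle x -45 to 45, blade to 105, balance point near 25), y across, z up. Starts in the pan under the lid, handle to the pan's -x side
- knife2: filling knife, 70 g, may be absent: wooden handle 90 long, 22 wide, 20 thick, and a thin steel blade 42 wide sticking out 60 beyond it at half its height. Origin: centre of the handle's underside; x runs along the knife to the blade (handle x -45 to 45, blade to 105, balance point near 25), y across, z up. Starts in the pan under the lid, handle to the pan's -x side
- knife3: filling knife, 70 g, may be absent: wooden handle 90 long, 22 wide, 20 thick, and a thin steel blade 38 wide sticking out 60 beyond it at half its height. Origin: centre of the handle's underside; x runs along the knife to the blade (handle x -45 to 45, blade to 105, balance point near 25), y across, z up. Starts in the pan under the lid, handle to the pan's -x side
- knife4: filling knife, 70 g, may be absent: wooden handle 90 long, 22 wide, 20 thick, and a thin steel blade 40 wide sticking out 60 beyond it at half its height. Origin: centre of the handle's underside; x runs along the knife to the blade (handle x -45 to 45, blade to 105, balance point near 25), y across, z up. Starts on the bench in front of the pan, lying crosswise
- knife1_tip (a point): middle of the blade edge of knife1; axes as the knife's
- knife2_tip (a point): middle of the blade edge of knife2; axes as the knife's
- knife3_tip (a point): middle of the blade edge of knife3; axes as the knife's
- knife4_tip (a point): middle of the blade edge of knife4; axes as the knife's
- mix_pot: a white plastic mixing pot, 70 across, 85 high, between pan and chest; bystander; origin: centre of its underside
- tin_a: a small paint tin, 74 across, 90 high; bystander; origin: centre of its underside
- tape: a roll of masking tape lying flat, 104 across, 24 high; bystander; origin: centre of its underside
- brush: a paint brush, 200 long, lying on the bench; bystander; origin: on its underside, x from the handle to the bristles

How it is judged:
By the outcome, as a careful person would: the job done as asked, in the order asked, and still so for the second after the job is handed in, with the robot touching nothing.
Of knife1, knife2, knife3, knife4 only 2 to 4 are there at a start; the rules pass over those that are not, and their reading is None.
At some moment in a run one of knife4, lid may be knocked a few centimetres aside while the robot is not near it.
Once in a run the grip may slacken for a moment while it holds something.
It also fails if it takes over 210 s, if anything falls off the work surface, if the arm or the gripper's body presses on something with over 40 N, if the wrist force passes 120 N, or if a joint passes its speed limit or range.

## Working session

There is one attempt and no reset: what is moved stays moved. The work goes in short steps, Python scripts to look and compute and a tool call to move; the robot and the scene stay as the last step left them, time stands still between calls to the robot, and variables do not carry over. Pictures are saved under pics/ and viewed, at most 14 in all, crops included, and the job is handed in when it is done.

Besides the shell and the picture viewer there is one more tool, called as a command line: name --argument value ..., lists and objects as JSON in quotes. step_arm: Moves the arm, as the interface text tells. Its arguments: {"type":"object","properties":{"increments":{"type":"array"},"force":{"type":"number"}},"required":["increments"]}

```bash
mkdir -p pics; cat > h.py <<'E'
import numpy as np, cv2
from station import bot
from scipy.spatial.transform import Rotation as Ro
def shot(n,fn=None):
    c=bot.read_camera(n)
    if fn: cv2.imwrite('pics/'+fn,c['image'][:,:,::-1])
    return c
def ray(c,uv,z):
    K,R,t=np.array(c['camera_matrix']),np.array(c['R']),np.array(c['t'])
    d=R.T@np.linalg.inv(K)@np.array([uv[0],uv[1],1.]); o=-R.T@t
    return o+d*(z-o[2])/d[2]
def proj(c,X):
    p=np.array(c['camera_matrix'])@(np.array(c['R'])@np.array(X)+np.array(c['t'])); return p[:2]/p[2]
def tool():
    o=bot.get_obs(); q=o['tool_rot']; return np.array(o['eef_pos']),Ro.from_quat([q[1],q[2],q[3],q[0]])
def to(p,yaw=None):
    "shift in tool mm to world p, and remaining turn"
    P,R=tool(); print('pos',P.round(4),'shift',(R.inv().apply(np.array(p)-P)*1000).round(1))
E
python3 - <<'E'
from h import *
o=bot.get_obs(); print({k:np.round(v,3) for k,v in o.items()}); print(tool()[1].as_matrix().round(3), bot.hold_point_z)
for n in ['scene','top']:
    c=shot(n,n+'0.png'); print(n,(-np.array(c['R']).T@c['t']).round(3))
E
```

```text
{'t': np.float64(0.0), 'q': array([-1.222,  0.478,  0.022,  1.556, -0.011,  1.109, -0.083]), 'joint_vel': array([-0.   , -0.001,  0.001,  0.001, -0.   , -0.002, -0.001]), 'joint_torque': array([ 1.0000e-03, -5.9646e+01,  1.6080e+00, -2.8119e+01,  1.3000e-02,
        1.0000e-02,  0.0000e+00]), 'eef_pos': array([0.297, 0.605, 0.23 ]), 'tool_rot': array([-0.   ,  0.226,  0.974, -0.001]), 'contact_force': array([ 0.586, -0.081, -0.167]), 'torque': array([-0.018,  0.053,  0.021]), 'grasp_force': np.float64(0.0), 'gripper_width': np.float64(1.002)}
[[-0.897  0.441 -0.001]
 [ 0.441  0.897 -0.002]
 [-0.    -0.002 -1.   ]] 0.0187
scene [ 1.355 -0.399  0.698]
top [ 0.466 -0.024  1.194]
```

View pics/scene0.png

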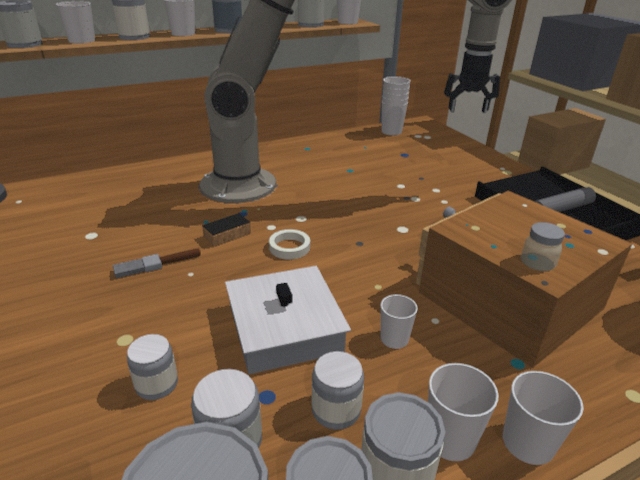

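View pics/top0.png

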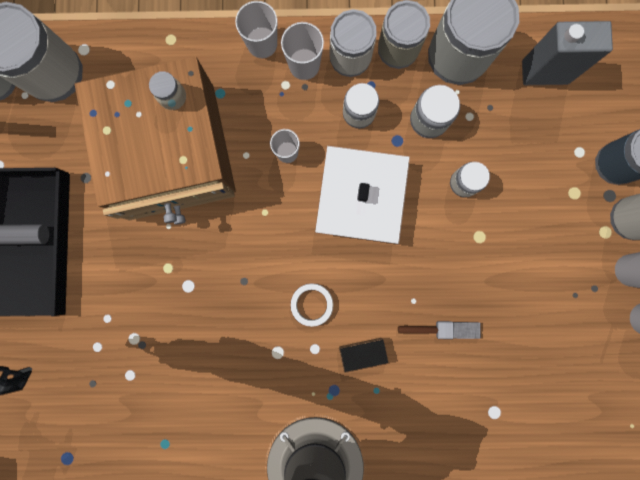

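The lid is on the pan (top view, 363,193), and the chest's front faces the robot with its knobs near (173,212). The brush is at (440,330), the tape at (312,305), and a dark sanding block at (364,355). No knife4 is visible on the bench.

```bash
cat > m.py <<'E'
from h import *
def lid(c,z=0.063):
    h=cv2.cvtColor(c['image'],cv2.COLOR_RGB2HSV); m=((h[:,:,1]<60)&(h[:,:,2]>150)).astype(np.uint8)
    m=cv2.morphologyEx(m,cv2.MORPH_CLOSE,np.ones((15,15)))
    m=cv2.morphologyEx(m,cv2.MORPH_OPEN,np.ones((5,5)))
    cs=cv2.findContours(m,0,2)[0]; k=max(cs,key=cv2.contourArea)
    P=np.array([ray(c,p[0],z)[:2] for p in cv2.convexHull(k)]).astype(np.float32)
    return cv2.minAreaRect(P*1000), cv2.boundingRect(k)
if __name__=='__main__':
    c=shot('top'); print(lid(c))
    h=ray(c,(364,193),0.102); print('lidknob',h)
    for uv in [(77,86),(201,60),(222,180),(106,206)]: print('chest',ray(c,uv,0.17).round(3))
    for uv in [(175,206),(173,212)]: print('knob',ray(c,uv,0.132).round(3))
    for n,uv,z in [('pot',(286,137),.085),('tape',(312,305),.024),('brushL',(399,329),.01),('brushR',(480,331),.01),('block',(364,355),.03),('tin',(362,100),.09),('tinr',(473,178),.07),('jar',(163,85),.24)]: print(n,ray(c,uv,z).round(3))
    im=c['image'][:,:,::-1]; a=cv2.resize(im[140:260,80:260],None,fx=4,fy=4,interpolation=cv2.INTER_CUBIC)
    cv2.imwrite('pics/a.png',a)
    s=shot('scene')['image'][:,:,::-1]
E
python3 m.py
```

```text
(((1071.933349609375, -226.02847290039062), (144.60638427734375, 583.2969360351562), 3.0089409351348877), (285, 0, 234, 63))
lidknob [ 0.65291137 -0.12296542  0.102     ]
chest [0.891 0.521 0.17 ]
chest [0.947 0.243 0.17 ]
chest [0.674 0.194 0.17 ]
chest [0.619 0.449 0.17 ]
knob [0.623 0.309 0.132]
knob [0.609 0.313 0.132]
pot [0.793 0.059 0.085]
tape [0.39  0.002 0.024]
brushL [ 0.329 -0.212  0.01 ]
brushR [ 0.323 -0.41   0.01 ]
block [ 0.27  -0.123  0.03 ]
tin [ 0.879 -0.123  0.09 ]
tinr [ 0.692 -0.387  0.07 ]
jar [0.861 0.304 0.24 ]
```

View pics/a.png

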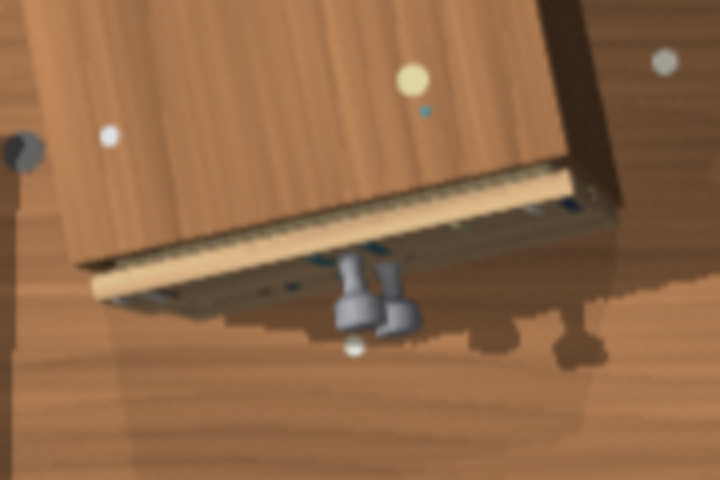

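```bash
cat > m.py <<'E'
from h import *
def lid(c,z=0.063,roi=(300,130,430,260),thr=165):
    x0,y0,x1,y1=roi
    g=cv2.cvtColor(c['image'],cv2.COLOR_RGB2HSV); m=((g[:,:,1]<50)&(g[:,:,2]>thr)).astype(np.uint8); n=np.zeros_like(m); n[y0:y1,x0:x1]=m[y0:y1,x0:x1]
    n=cv2.morphologyEx(n,cv2.MORPH_OPEN,np.ones((3,3)))
    k=max(cv2.findContours(n,0,2)[0],key=cv2.contourArea)
    P=np.array([ray(c,p[0],z)[:2] for p in cv2.convexHull(k)]).astype(np.float32)
    return cv2.minAreaRect(P*1000), cv2.boundingRect(k)
def knob(c,z=0.102,roi=(300,130,430,260)):
    x0,y0,x1,y1=roi
    g=c['image'].max(2); n=np.zeros_like(g); n[y0:y1,x0:x1]=(g<45)[y0:y1,x0:x1]
    k=max(cv2.findContours(n,0,2)[0],key=cv2.contourArea)
    P=np.array([ray(c,p[0],z)[:2] for p in k]).astype(np.float32)
    return cv2.minAreaRect(P*1000), cv2.boundingRect(k)
E
python3 - <<'E'
from m import *
c=shot('top'); print(lid(c)); print(knob(c))
for d in ((100,206.3),(222.5,179.3)): print(ray(c,d,.17))
a=ray(c,(100,206.3),.17)-ray(c,(222.5,179.3),.17); yaw=np.degrees(np.arctan2(a[1],a[0]))-90; print(np.hypot(*a[:2]),'yaw',yaw)
# drawer front top edge: (92,285)->(573,180) crop
a=ray(c,(103,211.2),.16)-ray(c,(223.2,185),.16); print('dr yaw',np.degrees(np.arctan2(a[1],a[0]))-90)
print('head',ray(c,(169,218),.132))
E
```

```text
(((657.63720703125, -121.77723693847656), (200.43978881835938, 213.38143920898438), 81.61319732666016), (316, 146, 93, 97))
(((655.5250244140625, -121.29762268066406), (18.998493194580078, 37.905784606933594), 81.97688293457031), (359, 184, 10, 17))
[0.61848331 0.46238768 0.17      ]
[0.67525287 0.19292054 0.17      ]
0.27538213593766736 yaw 11.896727268741571
dr yaw 11.760974084275077
head [0.59563696 0.32214644 0.132     ]
```

```bash
cat >> h.py <<'E'
def go(p,yaw):
    "tool-down pose with tool x along world yaw+180, y along yaw+90 (deg)"
    P,R=tool(); a=np.radians(yaw); c,s=np.cos(a),np.sin(a)
    T=Ro.from_matrix(np.array([[-c,-s,0],[-s,c,0],[0,0,-1]]))
    sh=R.inv().apply(np.array(p)-P)*1000; rv=(R.inv()*T).as_rotvec(degrees=True)
    print('row',sh.round(1).tolist(),rv.round(1).tolist(),'rows',int(np.ceil(max(np.linalg.norm(sh)/41.7,np.linalg.norm(rv)/7.16))))
E
python3 - <<'E'
from h import *
go((.597,.321,.23),11.85)
E
```

```text
row [-394.2, -123.3, 1.0] [-0.0, -0.0, -38.0] rows 10
```

step_arm --increments '[[[1,-394,-123,1,0,0,-38],[1,-394,-123,1,0,0,-38],[1,-394,-123,1,0,0,-38],[1,-394,-123,1,0,0,-38],[1,-394,-123,1,0,0,-38],[1,-394,-123,1,0,0,-38],[1,-394,-123,1,0,0,-38],[1,-394,-123,1,0,0,-38],[1,-394,-123,1,0,0,-38],[1,-394,-123,1,0,0,-38]]]'

```text
t: 1.08
eef_pos: [0.5989, 0.319, 0.2303]
tool_rot: [0.0, -0.102, 0.995, -0.0]
contact_force: [-0.0, 0.0, 0.0]
gripper_width: 0.998
grasp_force: 0.0
```

step_arm --increments '[[[1,0,0,0,0,0,0],[1,0,0,0,0,0,0],[1,0,0,0,0,0,0]]]'

```text
t: 1.33
eef_pos: [0.5966, 0.322, 0.23]
tool_rot: [-0.0, -0.103, 0.995, 0.0]
contact_force: [0.2, 1.1, -0.6]
gripper_width: 0.997
grasp_force: 0.0
```

```bash
python3 - <<'E'
from h import *
go((.597,.321,.23),11.85)
c=shot('wrist','w0.png'); print((-np.array(c['R']).T@c['t']).round(3)); print(proj(c,(.597,.321,.132)))
E
```

```text
row [-0.2, -1.0, 0.0] [0.0, -0.0, -0.0] rows 1
[0.533 0.308 0.373]
[315.00952696 240.29247727]
```

View pics/w0.png

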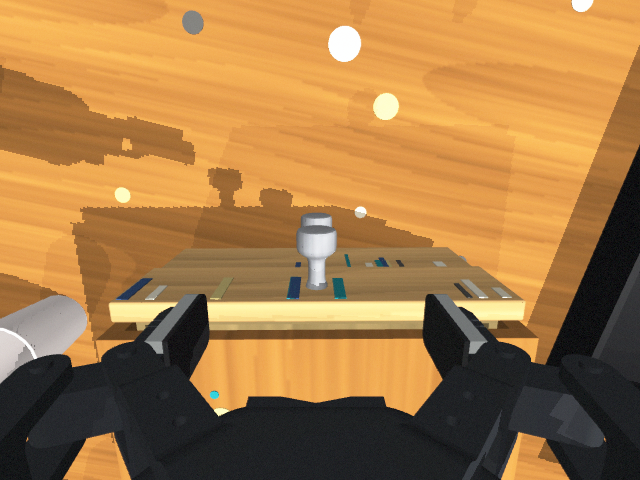

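The wrist view puts the knob head at (317,241), which matches the prediction (315,240). Next I descend and grip it.

step_arm --increments '[[[1,0,-1,40,0,0,0],[1,0,-1,80,0,0,0],[1,0,-1,116,0,0,0],[1,0,-1,116,0,0,0],[-1,0,-1,116,0,0,0],[-1,0,-1,116,0,0,0],[-1,0,-1,116,0,0,0],[-1,0,-1,116,0,0,0],[-1,0,-1,116,0,0,0],[-1,0,-1,116,0,0,0]]]' --force 40

```text
t: 2.22
eef_pos: [0.5984, 0.3228, 0.1171]
tool_rot: [0.002, -0.103, 0.995, 0.002]
contact_force: [-0.8, 1.9, 5.8]
gripper_width: 0.31
grasp_force: 39.2
```

step_arm --increments '[[[-1,15,0,0,0,0,0],[-1,35,0,0,0,0,0],[-1,60,0,0,0,0,0],[-1,85,0,0,0,0,0],[-1,110,0,0,0,0,0],[-1,135,0,0,0,0,0],[-1,160,0,0,0,0,0],[-1,180,0,0,0,0,0],[-1,190,0,0,0,0,0],[-1,190,0,0,0,0,0]]]'

```text
t: 3.05
eef_pos: [0.4109, 0.2826, 0.117]
tool_rot: [0.002, -0.104, 0.995, 0.001]
contact_force: [-0.7, -0.4, 9.2]
gripper_width: 0.304
grasp_force: 41.4
```

step_arm --increments '[[[-1,5,0,0,0,0,0],[-1,10,0,0,0,0,0],[-1,10,0,0,0,0,0]]]'

```text
t: 3.3
eef_pos: [0.403, 0.2809, 0.117]
tool_rot: [0.002, -0.103, 0.995, 0.001]
contact_force: [-1.4, -1.4, 11.4]
gripper_width: 0.304
grasp_force: 41.6
```

step_arm --increments '[[[-1,3,0,0,0,0,0],[-1,6,0,0,0,0,0],[-1,9,0,0,0,0,0],[-1,9,0,0,0,0,0]]]'

```text
t: 3.63
eef_pos: [0.3946, 0.2791, 0.117]
tool_rot: [0.002, -0.103, 0.995, 0.002]
contact_force: [-0.4, -1.5, 11.6]
gripper_width: 0.307
grasp_force: 41.6
```

step_arm --increments '[[[-1,3,0,0,0,0,0],[-1,6,0,0,0,0,0],[-1,6,0,0,0,0,0]]]'

```text
t: 3.88
eef_pos: [0.394, 0.279, 0.1171]
tool_rot: [0.007, -0.102, 0.995, 0.003]
contact_force: [17.7, 3.2, -6.1]
gripper_width: 0.305
grasp_force: 41.0
```

step_arm --increments '[[[-1,-5,0,0,0,0,0],[0.1,-5,0,0,0,0,0],[0.1,-5,0,0,0,0,0],[0.1,-5,0,0,0,0,0],[0.1,-5,0,-20,0,0,0],[0.1,-5,0,-60,0,0,0],[0.1,-5,0,-100,0,0,0],[1,-5,0,-140,0,0,0],[1,-5,0,-140,0,0,0],[1,-5,0,-140,0,0,0]]]'

```text
t: 4.72
eef_pos: [0.3925, 0.2785, 0.2567]
tool_rot: [0.002, -0.103, 0.995, 0.002]
contact_force: [0.1, 0.4, -0.1]
gripper_width: 0.946
grasp_force: 0.0
```

```bash
python3 - <<'E'
from h import *
c=shot('top','t1.png')
im=cv2.imread('pics/t1.png')
cv2.imwrite('pics/t1c.png',cv2.resize(im[150:310,80:280],None,fx=4,fy=3.75,interpolation=cv2.INTER_CUBIC))
go((.657,-.1215,.20),-8.4)
E
```

```text
row [-177.8, -445.2, 54.7] [0.0, 0.1, 20.2] rows 12
```

View pics/t1.png

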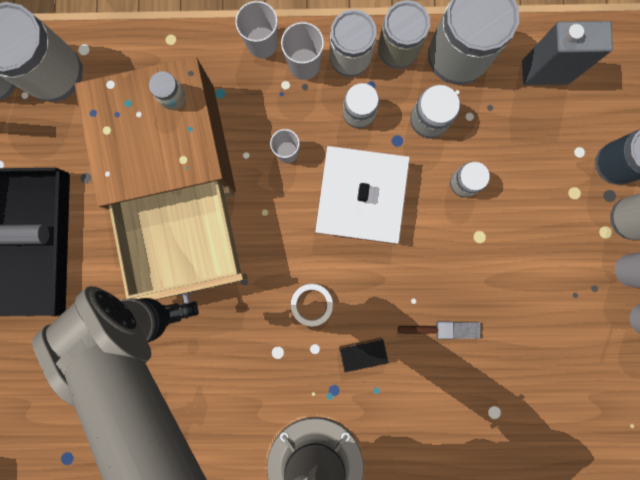

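The drawer is fully out and empty, with its front at about (185,288). Now the lid.

step_arm --increments '[[[1,-178,-445,40,0,0,20.2],[1,-178,-445,40,0,0,20.2],[1,-178,-445,40,0,0,20.2],[1,-178,-445,40,0,0,20.2],[1,-178,-445,40,0,0,20.2],[1,-178,-445,40,0,0,20.2],[1,-178,-445,40,0,0,20.2],[1,-178,-445,40,0,0,20.2],[1,-178,-445,40,0,0,20.2],[1,-178,-445,40,0,0,20.2]]]'

```text
t: 5.6
eef_pos: [0.621, -0.0698, 0.2171]
tool_rot: [-0.002, 0.073, 0.997, -0.0]
contact_force: [1.1, 0.9, -0.0]
gripper_width: 0.998
grasp_force: 0.0
```

```bash
python3 - <<'E'
from h import *
go((.657,-.1215,.20),-8.4)
E
```

```text
row [-43.2, -45.9, 17.0] [-0.0, -0.2, 0.0] rows 2
```

step_arm --increments '[[[1,-41,-44,15,0,0,0],[1,-41,-44,15,0,0,0],[1,-41,-44,15,0,0,0],[1,-41,-44,15,0,0,0]]]'

```text
t: 5.93
eef_pos: [0.6544, -0.1187, 0.2017]
tool_rot: [-0.003, 0.074, 0.997, -0.0]
contact_force: [0.1, 0.9, -0.5]
gripper_width: 0.996
grasp_force: 0.0
```

```bash
python3 - <<'E'
from m import *
go((.657,-.1215,.20),-8.4)
c=shot('wrist','w1.png')
m=((c['image'].max(2)<60)*255).astype(np.uint8)
n=cv2.connectedComponentsWithStats(m)
for s,ce in zip(n[2],n[3]):
    if 800<s[4]<30000: print(s,ce,ray(c,ce,.102))
print(proj(c,(.657,-.1215,.102)))
E
```

```text
row [-3.0, -2.4, 1.7] [-0.0, -0.3, -0.1] rows 1
[ 298  212   33   60 1933] [314.04190378 241.55043973] [ 0.6554228  -0.12049331  0.102     ]
[312.95513444 243.89818412]
```

View pics/w1.png

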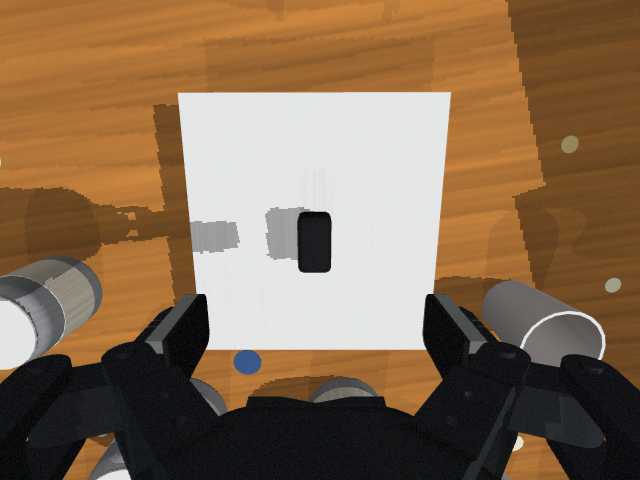

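The lid knob is at (314,242) and lid and tool are aligned. I'll descend and grip.

step_arm --increments '[[[1,-2,-2,40,0,0,0],[1,-2,-2,80,0,0,0],[1,-2,-2,110,0,0,0],[1,-2,-2,127,0,0,0],[1,-2,-2,127,0,0,0],[-1,-2,-2,127,0,0,0],[-1,-2,-2,127,0,0,0],[-1,-2,-2,127,0,0,0],[-1,-2,-2,127,0,0,0],[-1,-2,-2,127,0,0,0]]]' --force 80

```text
t: 6.82
eef_pos: [0.6583, -0.1199, 0.0791]
tool_rot: [0.001, 0.073, 0.997, 0.0]
contact_force: [-0.1, 0.8, 0.1]
gripper_width: 0.304
grasp_force: 0.0
```

step_arm --increments '[[[-1,0,0,0,0,0,0],[-1,0,0,-5,0,0,0],[-1,0,0,-15,0,0,0],[-1,0,0,-30,0,0,0],[-1,0,0,-60,0,0,0],[-1,0,0,-90,0,0,0],[-1,0,0,-90,0,0,0]]]'

```text
t: 7.4
eef_pos: [0.6611, -0.1206, 0.1747]
tool_rot: [0.005, 0.073, 0.997, 0.0]
contact_force: [2.0, -0.4, -1.7]
gripper_width: 0.262
grasp_force: 79.0
```

```bash
python3 - <<'E'
from m import *
go((.485,-.345,.165),-8.4)
c=shot('top','t2.png')
cv2.imwrite('pics/t2c.png',cv2.resize(cv2.imread('pics/t2.png')[110:360,280:500],None,fx=2.4,fy=2.4))
E
```

```text
row [141.5, -247.7, 8.1] [0.0, 0.6, 0.0] rows 7
```

View pics/t2c.png

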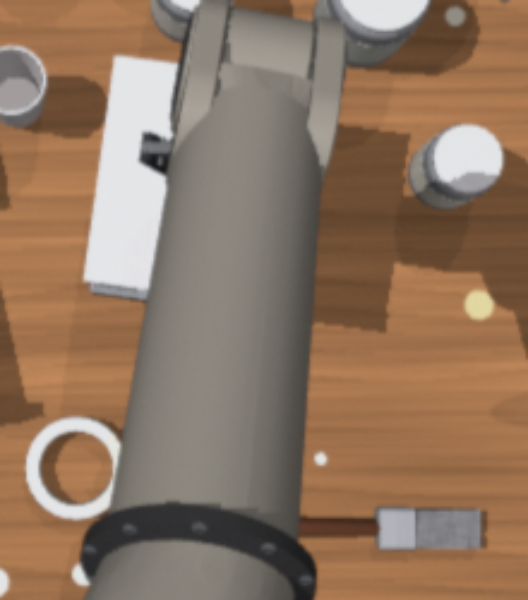

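step_arm --increments '[[[-1,144,-262,0,0,0,0],[-1,144,-262,0,0,0,0],[-1,144,-262,0,0,0,0],[-1,144,-262,0,0,0,0],[-1,144,-262,0,0,0,0],[-1,144,-262,0,0,0,0],[-1,144,-262,0,0,0,0],[-1,144,-262,0,0,0,0],[-1,144,-262,0,0,0,0],[-1,144,-262,0,0,0,0]]]'

```text
t: 8.28
eef_pos: [0.4759, -0.358, 0.1668]
tool_rot: [-0.001, 0.074, 0.997, 0.001]
contact_force: [-0.1, -0.0, -3.9]
gripper_width: 0.259
grasp_force: 79.2
```

```bash
python3 - <<'E'
from m import *
go((.485,-.36,.027),-8.4)
E
```

```text
row [-9.5, -0.8, 139.7] [0.1, -0.1, -0.1] rows 4
```

step_arm --increments '[[[-1,-9,0,30,0,0,0],[-1,-9,0,65,0,0,0],[-1,-9,0,100,0,0,0],[-1,-9,0,120,0,0,0],[-1,-9,0,130,0,0,0],[-1,-9,0,134,0,0,0],[-1,-9,0,138,0,0,0],[-1,-9,0,138,0,0,0],[-1,-9,0,138,0,0,0]]]'

```text
t: 9.03
eef_pos: [0.4869, -0.3598, 0.0309]
tool_rot: [0.001, 0.073, 0.997, -0.0]
contact_force: [-0.2, -0.1, -3.0]
gripper_width: 0.262
grasp_force: 79.1
```

step_arm --increments '[[[-1,0,0,2,0,0,0],[-1,0,0,4,0,0,0],[-1,0,0,6,0,0,0],[-1,0,0,6,0,0,0]]]'

```text
t: 9.37
eef_pos: [0.4867, -0.36, 0.0272]
tool_rot: [0.001, 0.073, 0.997, 0.0]
contact_force: [-6.3, 5.8, 24.9]
gripper_width: 0.264
grasp_force: 83.1
```

step_arm --increments '[[[-1,0,0,-3,0,0,0],[0.2,0,0,-3,0,0,0],[0.2,0,0,-3,0,0,0],[0.2,0,0,-3,0,0,0],[0.2,0,0,-20,0,0,0],[0.2,0,0,-60,0,0,0],[1,0,0,-100,0,0,0],[1,0,0,-140,0,0,0],[1,0,0,-180,0,0,0],[1,0,0,-180,0,0,0]]]'

```text
t: 10.2
eef_pos: [0.4894, -0.3627, 0.212]
tool_rot: [0.006, 0.073, 0.997, -0.003]
contact_force: [1.4, -0.8, 0.7]
gripper_width: 1.0
grasp_force: 0.0
```

```bash
python3 - <<'E'
from m import *
go((.66,-.12,.24),-8.4)
E
```

```text
row [-133.5, 264.9, -27.6] [-0.3, 0.7, -0.0] rows 8
```

step_arm --increments '[[[1,-133,265,-40,0,0,0],[1,-133,265,-40,0,0,0],[1,-133,265,-40,0,0,0],[1,-133,265,-40,0,0,0],[1,-133,265,-40,0,0,0],[1,-133,265,-40,0,0,0],[1,-133,265,-40,0,0,0],[1,-133,265,-40,0,0,0],[1,-133,265,-40,0,0,0],[1,-133,265,-40,0,0,0]]]'

```text
t: 11.03
eef_pos: [0.656, -0.1162, 0.2429]
tool_rot: [-0.0, 0.072, 0.997, -0.0]
contact_force: [-0.4, -1.8, 0.4]
gripper_width: 0.999
grasp_force: 0.0
```

```bash
python3 - <<'E'
from m import *
c=shot('wrist','w2.png'); t=shot('top','t3.png')
E
```

```text
(no output)
```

View pics/w2.png

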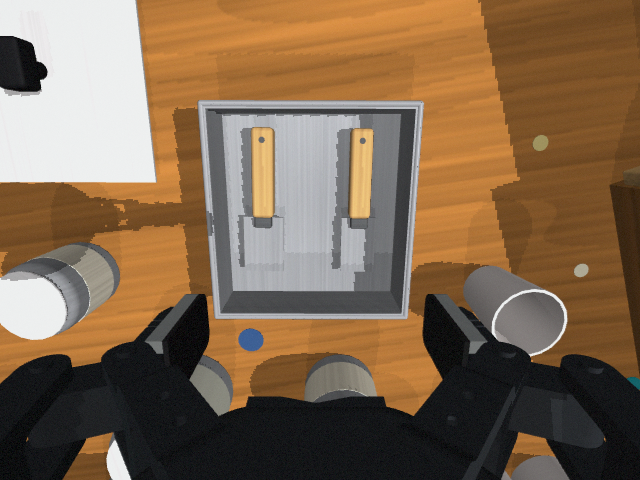

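The pan holds two knives: handles at about (262,172) and (361,173), blades towards +x. There is no knife on the bench.

```bash
cat > k.py <<'E'
from h import *
def handles(c,z,roi):
    x0,y0,x1,y1=roi; g=cv2.cvtColor(c['image'],cv2.COLOR_RGB2HSV); n=np.zeros(g.shape[:2],np.uint8)
    n[y0:y1,x0:x1]=((g[:,:,1]>80)&(g[:,:,2]>150))[y0:y1,x0:x1]
    for k in cv2.findContours(n,0,2)[0]:
        if cv2.contourArea(k)<200: continue
        P=np.array([ray(c,p[0],z)[:2]*1000 for p in k]).astype(np.float32); print(cv2.boundingRect(k),cv2.minAreaRect(P))
if __name__=='__main__':
    c=shot('wrist'); handles(c,.024,(225,110,400,290))
    q=[ray(c,p,.06)[:2] for p in [(199,101),(423,102),(408,319),(215,319)]]; print(np.round(q,4),cv2.minAreaRect(np.array(q,np.float32)*1000),np.mean(q,0))
E
python3 k.py; python3 - <<'E'
from m import *
c=cv2.imread('pics/t3.png'); cv2.imwrite('pics/t3c.png',cv2.resize(c[130:330,80:280],None,fx=3,fy=3,interpolation=cv2.INTER_CUBIC))
E
```

```text
(353, 129, 23, 90) ((628.1788330078125, -67.23851013183594), (20.324464797973633, 87.45999145507812), 81.46336364746094)
(254, 128, 22, 90) ((612.8607788085938, -164.45562744140625), (20.761085510253906, 87.72692108154297), 79.88774871826172)
[[ 0.5421 -0.203 ]
 [ 0.5709 -0.0144]
 [ 0.7724 -0.0433]
 [ 0.7443 -0.2342]] ((657.116943359375, -123.88954162597656), (192.9623565673828, 204.5806427001953), 81.6214599609375) [ 0.65739072 -0.12373587]
```

View pics/t3c.png

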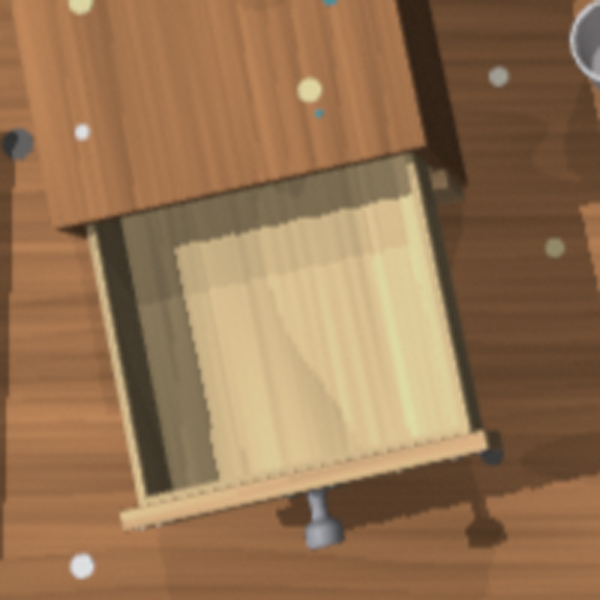

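The drawer front's outer edge runs from about (121,306) to (243,279) in the top view, with the knob head at (187,308). Inside, it is empty.

```bash
python3 - <<'E'
from k import *
c=shot('top')
for uv in [(121.3,306),(242.7,278.7),(128.3,296.7),(236.7,275)]: print(ray(c,uv,.157)[:2].round(4))
print('knob',ray(c,(187.3,308.3),.132))
a=ray(c,(121.3,306),.157)-ray(c,(242.7,278.7),.157); print(np.degrees(np.arctan2(a[1],a[0]))-90)
go((.6529-.005,-.0709+.0007,.09),-8.5)
E
```

```text
[0.4001 0.416 ]
[0.4573 0.1501]
[0.4202 0.401 ]
[0.4654 0.1632]
knob [0.39223519 0.27812666 0.132     ]
12.132185001824425
row [14.3, 47.0, 153.4] [-0.0, -0.0, -0.0] rows 4
```

step_arm --increments '[[[-0.1,14,47,0,0,0,0],[-0.1,14,47,35,0,0,0],[-0.1,14,47,75,0,0,0],[-0.1,14,47,110,0,0,0],[-0.1,14,47,145,0,0,0],[-0.1,14,47,150,0,0,0],[-0.1,14,47,150,0,0,0]]]'

```text
t: 11.82
eef_pos: [0.6469, -0.0691, 0.0916]
tool_rot: [-0.003, 0.074, 0.997, -0.0]
contact_force: [-0.6, -0.0, -1.1]
gripper_width: 0.45
grasp_force: 0.0
```

```bash
python3 - <<'E'
from k import *
go((.648,-.0702,.010),-8.5)
c=shot('wrist','w3.png')
E
```

```text
row [-1.7, -0.8, 81.6] [-0.1, -0.3, 0.0] rows 2
```

View pics/w3.png

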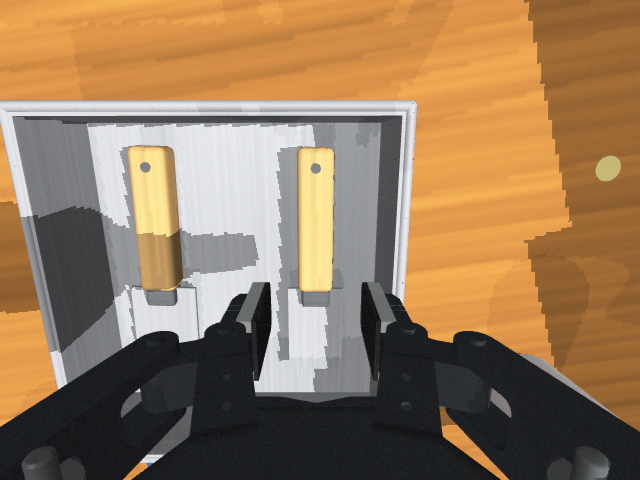

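The fingers straddle the right-hand handle (316,220), centred at about 317. I'll descend and grip.

step_arm --increments '[[[-0.1,-1,-1,30,0,0,0],[-0.1,-1,-1,60,0,0,0],[-0.1,-1,-1,76,0,0,0],[-0.1,-1,-1,80,0,0,0],[-0.1,-1,-1,80,0,0,0]]]'

```text
t: 12.28
eef_pos: [0.6516, -0.0699, 0.0173]
tool_rot: [0.001, 0.073, 0.997, 0.0]
contact_force: [-2.6, -1.0, 3.2]
gripper_width: 0.451
grasp_force: 1.2
```

step_arm --increments '[[[-1,0,0,1,0,0,0],[-1,0,0,1,0,0,0],[-1,0,0,1,0,0,0],[-1,0,0,1,0,0,0]]]' --force 60

```text
t: 12.62
eef_pos: [0.6525, -0.0699, 0.0161]
tool_rot: [0.003, 0.073, 0.997, 0.0]
contact_force: [-1.2, 0.7, 8.3]
gripper_width: 0.239
grasp_force: 59.0
```

step_arm --increments '[[[-1,0,0,-5,0,0,0],[-1,0,0,-20,0,0,0],[-1,0,0,-60,0,0,0],[-1,0,0,-100,0,0,0],[-1,0,0,-140,0,0,0],[-1,0,0,-180,0,0,0],[-1,0,0,-210,0,0,0],[-1,0,0,-210,0,0,0]]]'

```text
t: 13.28
eef_pos: [0.654, -0.0701, 0.2327]
tool_rot: [0.007, 0.073, 0.997, 0.0]
contact_force: [1.6, -0.7, -1.0]
gripper_width: 0.235
grasp_force: 59.0
```

```bash
python3 - <<'E'
from k import *
go((.5104,.3487,.22),11.95)
c=shot('scene'); handles(c,.22,(0,0,640,480)) if 0 else None
c=shot('wrist','w4.png')
E
```

```text
row [203.5, 393.2, 10.6] [-0.0, 0.8, -20.4] rows 11
```

View pics/w4.png

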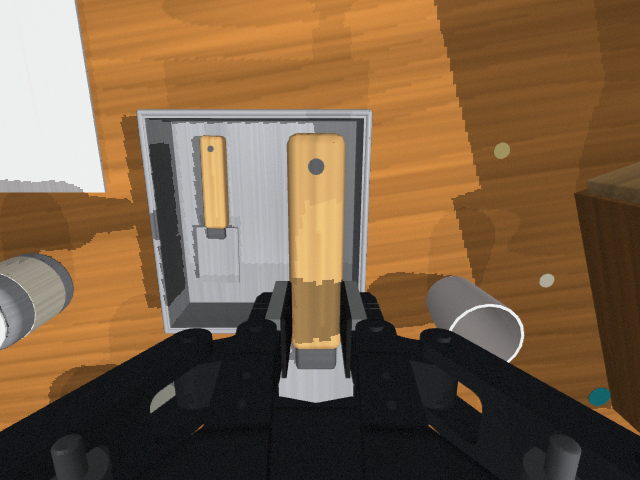

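The knife is held straight and level at (316,240). I'll carry it over the drawer.

step_arm --increments '[[[-1,40,78,0,0,0,-4],[-1,80,156,0,0,0,-8],[-1,120,234,0,0,0,-12],[-1,160,312,0,0,0,-16],[-1,203,393,5,0,0,-20.4],[-1,203,393,5,0,0,-20.4],[-1,203,393,5,0,0,-20.4],[-1,203,393,5,0,0,-20.4],[-1,203,393,5,0,0,-20.4],[-1,203,393,5,0,0,-20.4]]]'

```text
t: 14.22
eef_pos: [0.5127, 0.3258, 0.2169]
tool_rot: [-0.001, -0.105, 0.995, -0.001]
contact_force: [1.0, -0.3, -0.8]
gripper_width: 0.231
grasp_force: 59.0
```

step_arm --increments '[[[-1,0,0,0,0,0,0],[-1,0,0,0,0,0,0]]]'

```text
t: 14.38
eef_pos: [0.5117, 0.3278, 0.2166]
tool_rot: [-0.002, -0.108, 0.994, -0.0]
contact_force: [0.9, -1.1, -0.9]
gripper_width: 0.228
grasp_force: 59.1
```

```bash
python3 - <<'E'
from k import *
print(bot.get_obs()['gripper_width'])
go((.5104,.3487,.125),11.95)
E
```

```text
0.2277417558916675
row [-3.5, 20.7, 91.6] [-0.0, -0.2, 0.5] rows 3
```

step_arm --increments '[[[-1,-3,20,0,0,0,0],[-1,-3,20,30,0,0,0],[-1,-3,20,60,0,0,0],[-1,-3,20,85,0,0,0],[-1,-3,20,97,0,0,0],[-1,-3,20,102,0,0,0],[-1,-3,20,102,0,0,0]]]'

```text
t: 14.97
eef_pos: [0.5133, 0.3435, 0.1151]
tool_rot: [-0.001, -0.104, 0.995, -0.001]
contact_force: [-0.6, -0.2, -0.6]
gripper_width: 0.233
grasp_force: 59.1
```

step_arm --increments '[[[-1,0,0,3,0,0,0],[-1,0,0,6,0,0,0],[-1,0,0,9,0,0,0],[-1,0,0,9,0,0,0]]]'

```text
t: 15.3
eef_pos: [0.5135, 0.3451, 0.1074]
tool_rot: [0.0, -0.105, 0.995, 0.0]
contact_force: [-0.7, -0.1, -0.6]
gripper_width: 0.231
grasp_force: 59.1
```

step_arm --increments '[[[-1,0,0,2,0,0,0],[-1,0,0,4,0,0,0],[-1,0,0,6,0,0,0],[-1,0,0,6,0,0,0]]]'

```text
t: 15.63
eef_pos: [0.5189, 0.3463, 0.107]
tool_rot: [0.005, -0.104, 0.995, 0.002]
contact_force: [1.9, -3.4, 25.5]
gripper_width: 0.233
grasp_force: 62.1
```

step_arm --increments '[[[-1,0,0,-5,0,0,0],[-1,0,0,-5,0,0,0],[-0.15,0,0,-5,0,0,0],[-0.15,0,0,-5,0,0,0],[-0.15,0,0,-10,0,0,0],[-0.15,0,0,-40,0,0,0],[-0.15,0,0,-75,0,0,0],[-0.15,0,0,-110,0,0,0],[-0.15,0,0,-140,0,0,0]]]'

```text
t: 16.38
eef_pos: [0.5133, 0.3452, 0.2432]
tool_rot: [0.0, -0.105, 0.994, 0.0]
contact_force: [1.3, 0.4, 0.4]
gripper_width: 0.422
grasp_force: 0.0
```

```bash
python3 - <<'E'
from k import *
go((.6329,-.1684,.24),-10)
c=shot('wrist','w5.png')
E
```

```text
row [-9.9, -527.2, 3.1] [0.0, 0.0, 22.0] rows 13
```

View pics/w5.png

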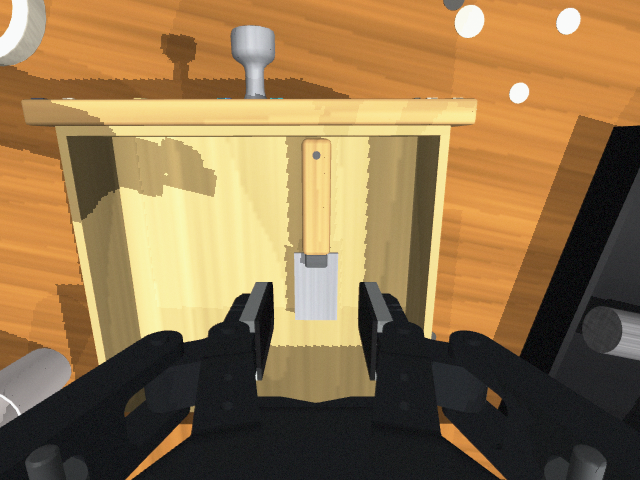

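The first knife lies flat and straight at (316,230) with its handle to the front. Now the second.

step_arm --increments '[[[-0.1,-10,-527,3,0,0,22],[-0.1,-10,-527,3,0,0,22],[-0.1,-10,-527,3,0,0,22],[-0.1,-10,-527,3,0,0,22],[-0.1,-10,-527,3,0,0,22],[-0.1,-10,-527,3,0,0,22],[-0.1,-10,-527,3,0,0,22],[-0.1,-10,-527,3,0,0,22],[-0.1,-10,-527,3,0,0,22],[-0.1,-10,-527,3,0,0,22]]]'

```text
t: 17.27
eef_pos: [0.6078, -0.0626, 0.2385]
tool_rot: [-0.0, 0.087, 0.996, 0.0]
contact_force: [1.1, 0.1, 0.7]
gripper_width: 0.452
grasp_force: 0.0
```

```bash
python3 - <<'E'
from k import *
go((.6329,-.1684,.20),-10)
E
```

```text
row [-43.0, -99.9, 38.5] [0.0, -0.0, 0.1] rows 3
```

step_arm --increments '[[[-0.1,-43,-98,38,0,0,0],[-0.1,-43,-98,38,0,0,0],[-0.1,-43,-98,38,0,0,0],[-0.1,-43,-98,38,0,0,0],[-0.1,-43,-98,38,0,0,0],[-0.1,-43,-98,38,0,0,0]]]'

```text
t: 17.77
eef_pos: [0.6332, -0.1638, 0.2003]
tool_rot: [-0.0, 0.087, 0.996, 0.0]
contact_force: [-0.2, 0.8, 1.4]
gripper_width: 0.45
grasp_force: 0.0
```

```bash
python3 - <<'E'
from k import *
c=shot('wrist','w6.png'); handles(c,.024,(200,60,500,400))
go((.6329,-.1684,.09),-10)
E
```

```text
(254, 357, 124, 43) ((799.2756958007812, -193.27761840820312), (126.9297866821289, 49.33549499511719), 81.67813110351562)
(485, 147, 15, 141) ((663.6700439453125, -6.612821578979492), (13.23391342163086, 128.9228057861328), 87.13964080810547)
(300, 145, 24, 99) ((613.2997436523438, -164.51454162597656), (20.244338989257812, 87.60753631591797), 79.52693176269531)
(200, 60, 300, 278) ((565.9937744140625, -182.680908203125), (184.35238647460938, 362.5885009765625), 28.72669219970703)
row [-0.4, -5.6, 110.7] [0.1, -0.0, 0.1] rows 3
```

step_arm --increments '[[[-0.1,0,-4,40,0,0,0],[-0.1,0,-4,80,0,0,0],[-0.1,0,-4,120,0,0,0],[-0.1,0,-4,160,0,0,0],[-0.1,0,-4,180,0,0,0],[-0.1,0,-4,187,0,0,0],[-0.1,0,-4,187,0,0,0]]]'

```text
t: 18.4
eef_pos: [0.6308, -0.1656, 0.0155]
tool_rot: [-0.003, 0.086, 0.996, 0.002]
contact_force: [-13.0, 4.9, 18.4]
gripper_width: 0.445
grasp_force: 8.5
```

step_arm --increments '[[[-1,0,0,0,0,0,0],[-1,0,0,0,0,0,0],[-1,0,0,0,0,0,0],[-1,0,0,0,0,0,0]]]'

```text
t: 18.73
eef_pos: [0.6336, -0.1666, 0.0154]
tool_rot: [0.001, 0.086, 0.996, 0.001]
contact_force: [-2.2, 1.3, 8.3]
gripper_width: 0.23
grasp_force: 59.4
```

step_arm --increments '[[[-1,0,0,-5,0,0,0],[-1,0,0,-20,0,0,0],[-1,0,0,-60,0,0,0],[-1,0,0,-100,0,0,0],[-1,0,0,-140,0,0,0],[-1,0,0,-180,0,0,0],[-1,0,0,-210,0,0,0],[-1,0,0,-210,0,0,0]]]'

```text
t: 19.4
eef_pos: [0.6366, -0.1693, 0.2331]
tool_rot: [0.007, 0.087, 0.996, -0.0]
contact_force: [0.7, -1.0, -0.0]
gripper_width: 0.236
grasp_force: 59.0
```

```bash
python3 - <<'E'
from k import *
go((.529,.2607,.22),11.95)
E
```

```text
row [180.4, 405.0, 10.8] [-0.1, 0.8, -21.9] rows 11
```

step_arm --increments '[[[-1,36,81,0,0,0,-4.4],[-1,72,162,0,0,0,-8.8],[-1,108,243,0,0,0,-13],[-1,144,324,0,0,0,-17.5],[-1,180,405,5,0,0,-21.9],[-1,180,405,5,0,0,-21.9],[-1,180,405,5,0,0,-21.9],[-1,180,405,5,0,0,-21.9],[-1,180,405,5,0,0,-21.9],[-1,180,405,5,0,0,-21.9]]]'

```text
t: 20.23
eef_pos: [0.5307, 0.2377, 0.22]
tool_rot: [0.0, -0.104, 0.995, 0.0]
contact_force: [0.8, 1.2, -1.5]
gripper_width: 0.232
grasp_force: 59.0
```

step_arm --increments '[[[-1,0,10,0,0,0,0],[-1,0,15,0,0,0,0],[-1,0,15,0,0,0,0]]]'

```text
t: 20.48
eef_pos: [0.5282, 0.2515, 0.2195]
tool_rot: [0.0, -0.105, 0.994, 0.0]
contact_force: [-0.3, -0.3, -1.4]
gripper_width: 0.237
grasp_force: 59.0
```

```bash
python3 - <<'E'
from k import *
go((.529,.2607,.115),11.95)
c=shot('wrist','w7.png')
E
```

```text
row [-2.7, 8.8, 104.5] [0.0, 0.0, 0.1] rows 3
```

View pics/w7.png

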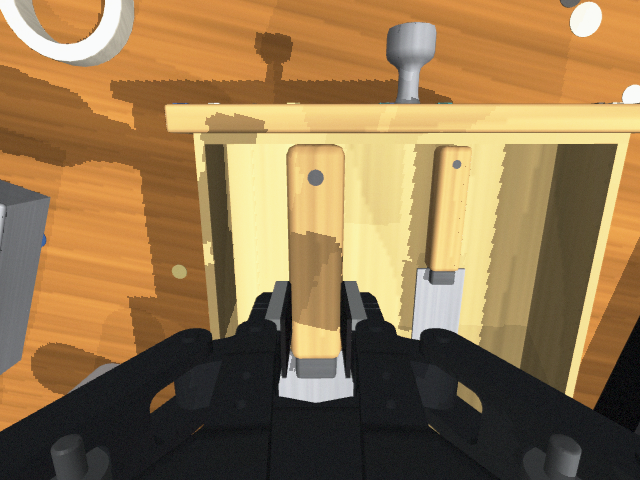

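The held knife is level and centred in the free lane; the other one lies undisturbed at (447,215). I'll lower it.

step_arm --increments '[[[-1,-6,8,10,0,0,0],[-1,-6,8,40,0,0,0],[-1,-6,8,70,0,0,0],[-1,-6,8,95,0,0,0],[-1,-6,8,106,0,0,0],[-1,-6,8,111,0,0,0],[-1,-6,8,113,0,0,0],[-1,-6,8,113,0,0,0]]]'

```text
t: 21.2
eef_pos: [0.5344, 0.2586, 0.1069]
tool_rot: [0.001, -0.103, 0.995, 0.0]
contact_force: [-0.4, -0.3, -1.4]
gripper_width: 0.236
grasp_force: 59.0
```

step_arm --increments '[[[-1,0,0,2,0,0,0],[-1,0,0,4,0,0,0],[-1,0,0,4,0,0,0]]]'

```text
t: 21.45
eef_pos: [0.5372, 0.2598, 0.1063]
tool_rot: [0.004, -0.103, 0.995, 0.001]
contact_force: [1.0, -4.0, 15.0]
gripper_width: 0.233
grasp_force: 60.8
```

step_arm --increments '[[[-1,0,0,-4,0,0,0],[-0.15,0,0,-4,0,0,0],[-0.15,0,0,-4,0,0,0],[-0.15,0,0,-4,0,0,0],[-0.15,0,0,-10,0,0,0],[-0.15,0,0,-40,0,0,0],[-0.15,0,0,-75,0,0,0],[-0.15,0,0,-110,0,0,0],[-0.15,0,0,-130,0,0,0],[-0.15,0,0,-130,0,0,0]]]'

```text
t: 22.28
eef_pos: [0.5355, 0.2608, 0.2379]
tool_rot: [0.004, -0.104, 0.995, 0.002]
contact_force: [0.0, 0.0, 0.5]
gripper_width: 0.425
grasp_force: 0.0
```

```bash
python3 - <<'E'
from k import *
c=shot('wrist','w8.png')
go((.3935,.278,.2),11.95)
E
```

```text
row [134.2, 46.5, 34.5] [0.1, 0.3, -0.0] rows 4
```

View pics/w8.png

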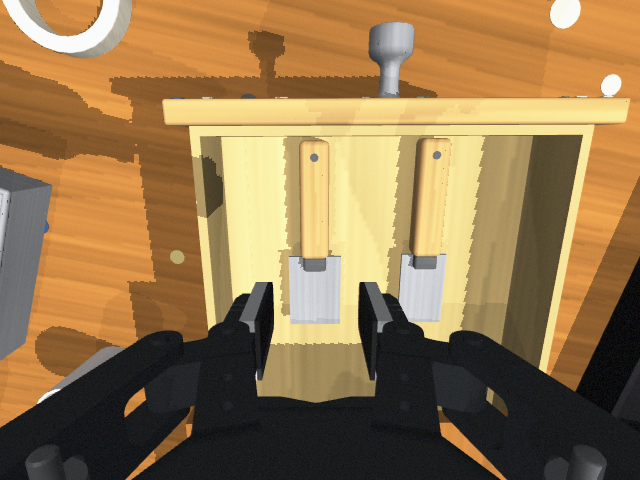

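Both knives lie flat and parallel at (314,230) and (432,230), handles to the front. Next I shut the drawer by its knob.

step_arm --increments '[[[0.6,134,46,0,0,0,0],[0.6,134,46,0,0,0,0],[0.6,134,46,0,0,0,0],[0.6,134,46,0,0,0,0],[0.6,134,46,0,0,0,0],[0.6,134,46,0,0,0,0],[0.6,134,46,34,0,0,0],[0.6,134,46,34,0,0,0]]]'

```text
t: 23.0
eef_pos: [0.3914, 0.2744, 0.1941]
tool_rot: [-0.003, -0.103, 0.995, -0.002]
contact_force: [-0.7, 0.0, -0.8]
gripper_width: 0.802
grasp_force: 0.0
```

```bash
python3 - <<'E'
from k import *
go((.3935,.278,.115),11.95)
E
```

```text
row [-3.2, 3.4, 79.0] [-0.2, -0.3, -0.1] rows 2
```

step_arm --increments '[[[0.6,-2,3,30,0,0,0],[0.6,-2,3,60,0,0,0],[0.6,-2,3,78,0,0,0],[0.6,-2,3,78,0,0,0],[-1,-2,3,78,0,0,0],[-1,-2,3,78,0,0,0],[-1,-2,3,78,0,0,0],[-1,-2,3,78,0,0,0],[-1,-2,3,78,0,0,0],[-1,-2,3,78,0,0,0]]]' --force 40

```text
t: 23.83
eef_pos: [0.3954, 0.2793, 0.122]
tool_rot: [0.001, -0.103, 0.995, -0.0]
contact_force: [1.4, -4.9, 5.2]
gripper_width: 0.3
grasp_force: 39.0
```

step_arm --increments '[[[-1,-8,0,0,0,0,0],[-1,-20,0,0,0,0,0],[-1,-40,0,0,0,0,0],[-1,-65,0,0,0,0,0],[-1,-90,0,0,0,0,0],[-1,-115,0,0,0,0,0],[-1,-140,0,0,0,0,0],[-1,-160,0,0,0,0,0],[-1,-175,0,0,0,0,0],[-1,-185,0,0,0,0,0]]]'

```text
t: 24.67
eef_pos: [0.5773, 0.3183, 0.1221]
tool_rot: [0.001, -0.103, 0.995, 0.0]
contact_force: [-0.6, -1.4, 7.2]
gripper_width: 0.305
grasp_force: 40.2
```

step_arm --increments '[[[-1,-5,0,0,0,0,0],[-1,-10,0,0,0,0,0],[-1,-15,0,0,0,0,0],[-1,-19,0,0,0,0,0],[-1,-19,0,0,0,0,0]]]'

```text
t: 25.08
eef_pos: [0.5926, 0.3216, 0.1221]
tool_rot: [-0.001, -0.104, 0.995, -0.0]
contact_force: [-5.4, -3.3, 11.0]
gripper_width: 0.302
grasp_force: 40.6
```

step_arm --increments '[[[-1,-4,0,0,0,0,0],[-1,-8,0,0,0,0,0],[-1,-12,0,0,0,0,0],[-1,-12,0,0,0,0,0]]]'

```text
t: 25.42
eef_pos: [0.5947, 0.322, 0.1214]
tool_rot: [-0.011, -0.105, 0.994, -0.003]
contact_force: [-34.2, -14.6, 31.8]
gripper_width: 0.302
grasp_force: 48.2
```

step_arm --increments '[[[-1,-3,0,0,0,0,0],[-1,-6,0,0,0,0,0],[-1,-6,0,0,0,0,0]]]'

```text
t: 25.67
eef_pos: [0.5979, 0.3226, 0.1205]
tool_rot: [-0.013, -0.105, 0.994, -0.004]
contact_force: [-40.3, -15.7, 33.5]
gripper_width: 0.301
grasp_force: 50.7
```

step_arm --increments '[[[-1,8,0,0,0,0,0],[-1,12,0,0,0,0,0],[0.3,12,0,0,0,0,0],[0.3,12,0,0,0,0,0],[0.3,12,0,0,0,0,0],[0.3,12,0,-20,0,0,0],[0.3,12,0,-60,0,0,0],[1,12,0,-100,0,0,0],[1,12,0,-110,0,0,0],[1,12,0,-110,0,0,0]]]'

```text
t: 26.5
eef_pos: [0.6021, 0.3251, 0.2356]
tool_rot: [0.004, -0.104, 0.995, 0.002]
contact_force: [0.2, -0.0, -0.4]
gripper_width: 1.002
grasp_force: 0.0
```

```bash
python3 - <<'E'
from k import *
P,R=tool(); print(P,bot.get_obs()['gripper_width'])
c=shot('wrist','w9.png')
for col in (180,250,400,470):
    g=c['image'][:,col].astype(int); d=np.abs(np.diff(g,axis=0)).sum(1); r=[i for i in range(200,400) if d[i]>40]
    print(col,[(i,d[i],ray(c,(col,i),.157)[:2].round(3).tolist()) for i in r])
E
```

```text
[0.60207652 0.32505302 0.23558039] 1.002182842796593
180 [(201, np.int64(153), [0.591, 0.236]), (259, np.int64(73), [0.628, 0.24]), (261, np.int64(42), [0.63, 0.241]), (278, np.int64(47), [0.641, 0.242]), (293, np.int64(135), [0.652, 0.243]), (294, np.int64(140), [0.653, 0.243]), (298, np.int64(44), [0.656, 0.243]), (299, np.int64(240), [0.657, 0.244]), (316, np.int64(128), [0.669, 0.245]), (317, np.int64(105), [0.67, 0.245]), (340, np.int64(44), [0.687, 0.247])]
250 [(201, np.int64(169), [0.582, 0.279]), (238, np.int64(59), [0.605, 0.283]), (259, np.int64(121), [0.619, 0.285]), (260, np.int64(68), [0.62, 0.285]), (293, np.int64(175), [0.643, 0.289]), (294, np.int64(98), [0.643, 0.289]), (311, np.int64(222), [0.656, 0.291]), (312, np.int64(68), [0.656, 0.291]), (313, np.int64(131), [0.657, 0.291]), (315, np.int64(111), [0.659, 0.291]), (316, np.int64(94), [0.659, 0.291]), (324, np.int64(150), [0.665, 0.292]), (325, np.int64(117), [0.666, 0.292]), (395, np.int64(188), [0.722, 0.301]), (396, np.int64(208), [0.723, 0.302])]
400 [(221, np.int64(156), [0.575, 0.373]), (238, np.int64(46), 
[... 509 characters left out ...]
(73), [0.643, 0.392]), (324, np.int64(192), [0.644, 0.393])]
470 [(258, np.int64(84), [0.589, 0.424]), (259, np.int64(140), [0.589, 0.424]), (260, np.int64(60), [0.59, 0.425]), (279, np.int64(91), [0.603, 0.429]), (287, np.int64(125), [0.608, 0.431]), (288, np.int64(43), [0.609, 0.431]), (292, np.int64(148), [0.612, 0.432]), (293, np.int64(92), [0.612, 0.432]), (310, np.int64(322), [0.624, 0.436]), (311, np.int64(233), [0.625, 0.436]), (318, np.int64(52), [0.63, 0.438]), (319, np.int64(69), [0.631, 0.438]), (321, np.int64(133), [0.632, 0.439]), (340, np.int64(49), [0.646, 0.443]), (341, np.int64(60), [0.647, 0.444]), (352, np.int64(104), [0.655, 0.447]), (353, np.int64(284), [0.656, 0.447])]
```

```bash
python3 - <<'E'
from k import *
c=shot('wrist'); ux=np.array([.978,.207])
def edges(col):
    return [ray(c,(col,r),z)[:2]@ux for r,z in ((292.8,.157),(310.8,.157),(323.8,.17),(315.5,.17))]
for col in (250,400): print(np.round(edges(col),4))
cv2.imwrite('pics/w9.png',c['image'][:,:,::-1])
for col in (250,400): print([tuple(x) for x in c['image'][306:328,col].tolist()])
w0=cv2.imread('pics/w0.png')[:,:,::-1]
for col in (250,400): print([tuple(x) for x in w0[314:342,col].tolist()])
E
```

```text
[0.6849 0.6979 0.7004 0.6946]
[0.6849 0.6979 0.7004 0.6946]
[(254, 242, 163), (254, 239, 161), (252, 229, 151), (252, 228, 147), (251, 226, 149), (251, 225, 147), (250, 222, 142), (249, 220, 140), (249, 220, 143), (247, 218, 138), (170, 135, 86), (148, 118, 72), (148, 123, 78), (183, 156, 105), (177, 153, 101), (128, 90, 49), (113, 74, 35), (110, 75, 36), (113, 80, 43), (110, 75, 39), (112, 75, 42), (111, 76, 37)]
[(254, 239, 159), (253, 231, 151), (253, 235, 155), (254, 236, 156), (254, 238, 160), (254, 238, 159), (254, 237, 156), (254, 235, 156), (252, 230, 152), (189, 148, 96), (179, 142, 90), (148, 122, 80), (182, 156, 103), (179, 152, 99), (140, 110, 65), (103, 69, 32), (106, 72, 39), (106, 71, 37), (108, 73, 38), (107, 70, 34), (106, 71, 38), (108, 71, 38)]
[(254, 236, 159), (253, 234, 155), (253, 233, 154), (249, 220, 141), (248, 219, 137), (249, 221, 141), (248, 219, 141), (224, 180, 115), (182, 156, 106), (182, 155, 103), (184, 160, 106), (188, 161, 107), (190, 164, 110), (189, 163, 107), (187, 160, 107), (185, 159, 105), (112, 75, 39), (112, 76, 39), (113, 77, 41), (112, 76, 40), (113, 76, 41), (112, 75, 40), (110, 75, 38), (112, 75, 41), (118, 80, 46), (191, 128, 62), (244, 176, 89), (243, 175, 87)]
[(254, 246, 170), (255, 245, 171), (254, 237, 158), (253, 235, 157), (253, 234, 155), (253, 234, 151), (241, 204, 131), (187, 158, 102), (182, 156, 102), (180, 153, 100), (181, 154, 102), (178, 153, 102), (179, 155, 104), (180, 154, 102), (177, 150, 99), (124, 92, 54), (107, 71, 36), (107, 72, 36), (105, 70, 36), (109, 70, 38), (108, 74, 41), (106, 71, 33), (107, 74, 41), (109, 74, 37), (154, 105, 54), (240, 171, 84), (240, 171, 83), (240, 171, 86)]
```

step_arm --increments '[[[-1,25,0,0,0,0,0],[-1,50,0,0,0,0,0],[-1,50,0,0,0,0,0],[-1,50,0,0,0,0,0],[-1,50,0,35,0,0,0],[-1,50,0,70,0,0,0],[-1,50,0,112,0,0,0],[-1,50,0,112,0,0,0],[-1,50,0,112,0,0,0]]]'

```text
t: 27.35
eef_pos: [0.5492, 0.3119, 0.1157]
tool_rot: [-0.003, -0.104, 0.995, -0.002]
contact_force: [-0.5, -0.1, -0.3]
gripper_width: -0.003
grasp_force: 0.0
```

step_arm --increments '[[[-1,-8,0,0,0,0,0],[-1,-14,0,0,0,0,0],[-1,-20,0,0,0,0,0],[-1,-26,0,0,0,0,0],[-1,-28,0,0,0,0,0],[-1,-30,0,0,0,0,0]]]'

```text
t: 27.85
eef_pos: [0.5805, 0.3195, 0.119]
tool_rot: [0.001, -0.104, 0.995, 0.0]
contact_force: [0.1, 0.5, 0.2]
gripper_width: 0.002
grasp_force: 0.0
```

step_arm --increments '[[[-1,-2,0,0,0,0,0],[-1,-4,0,0,0,0,0],[-1,-6,0,0,0,0,0],[-1,-8,0,0,0,0,0],[-1,-8,0,0,0,0,0]]]'

```text
t: 28.27
eef_pos: [0.5815, 0.3198, 0.1178]
tool_rot: [-0.006, -0.104, 0.995, -0.002]
contact_force: [-17.9, -6.4, 14.4]
gripper_width: 0.002
grasp_force: 9.7
```

step_arm --increments '[[[-1,-2,0,0,0,0,0],[-1,-4,0,0,0,0,0],[-1,-4,0,0,0,0,0]]]'

```text
t: 28.52
eef_pos: [0.5815, 0.3199, 0.1179]
tool_rot: [-0.01, -0.105, 0.994, -0.003]
contact_force: [-31.2, -10.7, 24.4]
gripper_width: 0.0
grasp_force: 16.6
```

step_arm --increments '[[[-1,15,0,0,0,0,0],[-1,30,0,0,0,0,0],[-1,30,0,-40,0,0,0],[-1,30,0,-80,0,0,0],[0.5,30,0,-120,0,0,0],[1,30,0,-120,0,0,0],[1,30,0,-120,0,0,0]]]'

```text
t: 29.1
eef_pos: [0.5634, 0.3165, 0.2416]
tool_rot: [0.003, -0.104, 0.995, 0.002]
contact_force: [-1.2, 0.5, -0.6]
gripper_width: 0.42
grasp_force: 0.0
```

```bash
python3 - <<'E'
from m import *
c=shot('top','t5.png')
roi=(400,180,560,345)
l=lid(c,.011,roi); k=knob(c,.050,roi); print(l,k)
go((.487,-.36,.24),-8.4)
t0=cv2.imread('pics/top0.png').astype(int)
# knob zone difference: grey low-sat pixels in initial vs now
for im in (cv2.imread('pics/top0.png'),cv2.imread('pics/t5.png')):
    col=im[195:230,130:220]; h=cv2.cvtColor(col,cv2.COLOR_BGR2HSV); m=(h[:,:,1]<50)&(h[:,:,2]>60); ys,xs=np.nonzero(m); print(len(xs),xs.mean()+130,ys.mean()+195,ys.max()+195)
    print(im[170:215,200].tolist()[::1][15:35])
E
```

```text
(((485.9089660644531, -361.14898681640625), (201.23348999023438, 213.10586547851562), 81.52671813964844), (414, 218, 89, 95)) (((485.8275451660156, -358.0387878417969), (22.45513343811035, 35.353267669677734), 81.12555694580078), (456, 257, 11, 16))
row [213.3, -645.6, -1.7] [0.1, 0.1, 20.3] rows 17
319 172.30094043887146 214.8526645768025 228
[[81, 108, 124], [84, 112, 130], [100, 134, 162], [121, 162, 199], [128, 171, 211], [134, 179, 219], [137, 184, 220], [134, 182, 215], [108, 146, 175], [59, 80, 97], [49, 67, 82], [51, 68, 83], [50, 67, 81], [51, 69, 84], [52, 70, 87], [52, 70, 86], [52, 70, 85], [51, 69, 85], [54, 72, 89], [50, 69, 89]]
398 163.56532663316582 213.60301507537687 229
[[94, 126, 155], [122, 164, 201], [128, 172, 210], [134, 181, 219], [143, 192, 225], [137, 185, 219], [105, 142, 172], [60, 82, 99], [53, 72, 87], [54, 72, 87], [52, 71, 87], [55, 75, 91], [62, 84, 102], [63, 84, 103], [51, 69, 85], [53, 71, 88], [53, 71, 88], [54, 73, 90], [55, 74, 92], [51, 71, 93]]
```

step_arm --increments '[[[1,213,-645,0,0,0,20.3],[1,213,-645,0,0,0,20.3],[1,213,-645,0,0,0,20.3],[1,213,-645,0,0,0,20.3],[1,213,-645,0,0,0,20.3],[1,213,-645,0,0,0,20.3],[1,213,-645,0,0,0,20.3],[1,213,-645,0,0,0,20.3],[1,213,-645,0,0,0,20.3],[1,213,-645,0,0,0,20.3]]]'

```text
t: 29.98
eef_pos: [0.5142, -0.1003, 0.2367]
tool_rot: [-0.001, 0.073, 0.997, -0.0]
contact_force: [1.2, -0.4, -0.4]
gripper_width: 0.999
grasp_force: 0.0
```

```bash
python3 - <<'E'
from m import *
go((.486,-.36,.2),-8.45)
E
```

```text
row [-10.0, -261.0, 36.7] [-0.0, -0.2, 0.1] rows 7
```

step_arm --increments '[[[1,-10,-259,34,0,0,0],[1,-10,-259,34,0,0,0],[1,-10,-259,34,0,0,0],[1,-10,-259,34,0,0,0],[1,-10,-259,34,0,0,0],[1,-10,-259,34,0,0,0],[1,-10,-259,34,0,0,0],[1,-10,-259,34,0,0,0],[1,-10,-259,34,0,0,0],[1,-10,-259,34,0,0,0]]]'

```text
t: 30.82
eef_pos: [0.4882, -0.3543, 0.2031]
tool_rot: [-0.001, 0.072, 0.997, 0.001]
contact_force: [0.8, -0.9, 0.5]
gripper_width: 1.001
grasp_force: 0.0
```

```bash
python3 - <<'E'
from m import *
c=shot('wrist'); m=((c['image'].max(2)<60)*255).astype(np.uint8); m[:, :200]=0; m[:,440:]=0; m[330:]=0
n=cv2.connectedComponentsWithStats(m)
for s,ce in zip(n[2],n[3]):
    if 500<s[4]<30000: print(s,ce,ray(c,ce,.050))
go((.486,-.36,.027),-8.45)
E
```

```text
[ 295  195   28   50 1351] [308.46706144 219.40488527] [ 0.48440012 -0.36009557  0.05      ]
[423 294  17  36 526] [431.50760456 313.05323194] [ 0.58565391 -0.26280582  0.05      ]
row [1.5, -6.5, 176.5] [0.1, -0.1, 0.2] rows 5
```

step_arm --increments '[[[1,2,-5,40,0,0,0],[1,2,-5,80,0,0,0],[1,2,-5,120,0,0,0],[1,2,-5,155,0,0,0],[1,2,-5,172,0,0,0],[1,2,-5,172,0,0,0],[-1,2,-5,172,0,0,0],[-1,2,-5,172,0,0,0],[-1,2,-5,172,0,0,0],[-1,2,-5,172,0,0,0]]]' --force 80

```text
t: 31.7
eef_pos: [0.4866, -0.3614, 0.0341]
tool_rot: [0.001, 0.073, 0.997, -0.001]
contact_force: [0.7, -0.3, 0.5]
gripper_width: 0.453
grasp_force: 0.0
```

step_arm --increments '[[[-1,0,0,0,0,0,0],[-1,0,0,0,0,0,0],[-1,0,0,0,0,0,0]]]'

```text
t: 31.95
eef_pos: [0.4863, -0.3612, 0.0339]
tool_rot: [0.001, 0.073, 0.997, -0.0]
contact_force: [-1.5, 1.2, 8.3]
gripper_width: 0.26
grasp_force: 79.5
```

step_arm --increments '[[[-1,0,0,-5,0,0,0],[-1,0,0,-20,0,0,0],[-1,0,0,-55,0,0,0],[-1,0,0,-95,0,0,0],[-1,0,0,-130,0,0,0],[-1,0,0,-130,0,0,0],[-1,0,0,-130,0,0,0]]]'

```text
t: 32.53
eef_pos: [0.4864, -0.3617, 0.1646]
tool_rot: [0.002, 0.073, 0.997, -0.001]
contact_force: [0.3, 1.3, -4.1]
gripper_width: 0.259
grasp_force: 79.3
```

```bash
python3 - <<'E'
from m import *
go((.6574,-.1228,.165),-8.4)
E
```

```text
row [-134.4, 261.2, -0.2] [-0.1, 0.3, 0.0] rows 8
```

step_arm --increments '[[[-1,-134,261,0,0,0,0],[-1,-134,261,0,0,0,0],[-1,-134,261,0,0,0,0],[-1,-134,261,0,0,0,0],[-1,-134,261,0,0,0,0],[-1,-134,261,0,0,0,0],[-1,-134,261,0,0,0,0],[-1,-134,261,0,0,0,0],[-1,-134,261,0,0,0,0],[-1,-134,261,0,0,0,0]]]'

```text
t: 33.37
eef_pos: [0.6545, -0.1219, 0.1599]
tool_rot: [-0.002, 0.073, 0.997, -0.0]
contact_force: [0.5, 0.3, -2.6]
gripper_width: 0.257
grasp_force: 79.4
```

```bash
python3 - <<'E'
from m import *
go((.657,-.1225,.1),-8.4)
# lid edge check: lid sheet seen in wrist while held (z of sheet top ~ TCP-.026+.003)
P,R=tool(); c=shot('wrist','w10.png'); z=P[2]-.023
print(lid(c,z,(60,40,600,345),150)); print(P,bot.get_obs()['gripper_width'])
E
```

```text
row [-2.8, -0.2, 59.9] [-0.0, -0.2, 0.1] rows 2
(((619.8226318359375, -117.29148864746094), (200.93551635742188, 140.94622802734375), 81.7486572265625), (76, 43, 481, 302))
[ 0.65448233 -0.12185111  0.1599306 ] 0.2554045863791552
```

step_arm --increments '[[[-1,-2,0,20,0,0,0],[-1,-2,0,40,0,0,0],[-1,-2,0,55,0,0,0],[-1,-2,0,62,0,0,0],[-1,-2,0,62,0,0,0],[-1,-2,0,62,0,0,0]]]'

```text
t: 33.92
eef_pos: [0.6574, -0.1238, 0.1003]
tool_rot: [-0.0, 0.074, 0.997, -0.0]
contact_force: [-0.7, 0.1, -3.2]
gripper_width: 0.261
grasp_force: 79.3
```

```bash
python3 - <<'E'
from m import *
go((.657,-.1225,.086),-8.4)
E
```

```text
row [0.6, 1.2, 14.2] [-0.0, -0.0, -0.1] rows 1
```

step_arm --increments '[[[-1,0.5,1,4,0,0,0],[-1,0.5,1,8,0,0,0],[-1,0.5,1,11,0,0,0],[-1,0.5,1,14,0,0,0],[-1,0.5,1,17,0,0,0],[-1,0.5,1,17,0,0,0]]]'

```text
t: 34.42
eef_pos: [0.6578, -0.1213, 0.0859]
tool_rot: [0.0, 0.073, 0.997, 0.001]
contact_force: [-8.4, 2.2, 16.4]
gripper_width: 0.26
grasp_force: 82.0
```

step_arm --increments '[[[-1,0,0,-2,0,0,0],[0.1,0,0,-2,0,0,0],[0.1,0,0,-2,0,0,0],[0.1,0,0,-2,0,0,0],[0.1,0,0,-10,0,0,0],[0.1,0,0,-40,0,0,0],[1,0,0,-80,0,0,0],[1,0,0,-120,0,0,0],[1,0,0,-150,0,0,0],[1,0,0,-150,0,0,0]]]'

```text
t: 35.25
eef_pos: [0.6615, -0.1227, 0.2417]
tool_rot: [0.006, 0.073, 0.997, -0.0]
contact_force: [0.1, -0.7, -0.4]
gripper_width: 1.002
grasp_force: 0.0
```

step_arm --increments '[[[1,100,150,-20,0,0,0],[1,100,150,-20,0,0,0],[1,100,150,-20,0,0,0],[1,100,150,-20,0,0,0],[1,100,150,-20,0,0,0],[1,100,150,-20,0,0,0],[1,100,150,-20,0,0,0]]]'

```text
t: 35.83
eef_pos: [0.5805, 0.0424, 0.2537]
tool_rot: [0.0, 0.072, 0.997, 0.0]
contact_force: [0.8, -2.1, -0.6]
gripper_width: 1.002
grasp_force: 0.0
```

```bash
python3 - <<'E'
from m import *
c=shot('top','t6.png'); print(lid(c),knob(c))
a=cv2.imread('pics/top0.png').astype(int); b=cv2.imread('pics/t6.png').astype(int)
s0=shot('scene','s6.png'); s=cv2.imread('pics/s6.png').astype(int); s1=cv2.imread('pics/scene0.png').astype(int)
for A,B in ((a,b),(s1,s)):
    d=(np.abs(A-B).sum(2)>90).astype(np.uint8); n=cv2.connectedComponentsWithStats(cv2.morphologyEx(d,cv2.MORPH_OPEN,np.ones((2,2))))
    print([x.tolist() for x in n[2][1:] if x[4]>15])
E
```

```text
(((657.762939453125, -122.84101867675781), (200.6204833984375, 213.37547302246094), 81.57382202148438), (316, 146, 93, 89)) (((655.5511474609375, -122.17803192138672), (18.988954544067383, 38.20307540893555), 81.9736328125), (359, 184, 10, 17))
[[278, 151, 20, 8, 83], [284, 154, 45, 214, 4007], [127, 156, 190, 324, 16085], [106, 187, 119, 28, 354], [132, 200, 11, 4, 23], [113, 203, 13, 5, 31], [103, 206, 9, 4, 24], [165, 219, 8, 4, 21], [338, 222, 64, 25, 882], [166, 225, 7, 3, 19], [397, 227, 182, 244, 13749], [0, 367, 33, 30, 698], [321, 369, 150, 71, 4549], [297, 401, 27, 20, 345], [290, 420, 36, 21, 534], [394, 439, 9, 4, 25], [370, 441, 15, 3, 33], [291, 458, 5, 5, 20], [446, 471, 26, 9, 143]]
[[218, 0, 17, 5, 60], [235, 0, 23, 15, 137], [256, 0, 40, 35, 933], [307, 0, 81, 31, 1670], [446, 0, 66, 114, 3384], [212, 34, 19, 5, 57], [328, 37, 10, 8, 38], [359, 37, 14, 15, 91], [263, 41, 18, 31, 197], [369, 54, 9, 14, 63], [254, 71, 9, 17, 92], [202, 81, 17, 35, 330], [220, 83, 34, 38, 542], [326, 88, 18, 11, 111], [355, 90, 9, 8, 44], [306, 99, 76, 86, 3041], [144, 187, 14, 6, 45], [474, 194, 28, 14, 70], [132, 196, 8, 5, 20], [317, 196, 103, 23, 1106], [118, 200, 13, 7, 48], [122, 205, 185, 23, 2006], [6, 211, 211, 141, 8181], [226, 272, 70, 27, 719], [291, 293, 3, 11, 22]]
```

```bash
python3 -c "
from station import bot
print(bot.hand_in())"
```

```text
the job is handed in; nothing more can be done
None
```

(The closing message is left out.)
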